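# Shut the slide gate of the wide parts hopper

### The job

The wide parts hopper is to be refilled: push its slide gate fully shut by the upright tab, until the spring catch at its side clicks in behind the pin on the gate, then let go. The narrow hopper beside it is in use: leave its gate open as it is.

Things in the scene. Friction and masses are not known exactly. Their poses are not given: they have to be found in the camera images.
- wide_gate (a joint): Gate of the wide hopper (grey sheet-metal box 107 mm across, rim 125 mm above the bench): a steel blade sliding level, 60 mm above the bench. Value: opening in m; 0 = shut against its end stop, 0.068 = fully drawn out. It stays where it is left. Sliding takes about 5 N, up to about 8 N over the last 20 mm, where its pin pushes the catch aside.
- wide_catch (a joint): Spring catch of the wide hopper: dark level hooked lever, 85 mm long, 67 to 75 mm above the bench, beside the left rail as seen facing the hopper from the tab. Value: angle in rad; 0 = at rest, about 0.12 = pushed aside by the pin. Within about 5 mm of the gate's end stop it snaps back to 0 behind the pin and holds the gate shut.
- wide_tab (a point): Upright steel tab of the wide hopper's gate: 32 mm wide (y), 8 mm thick (x), from 63 to 125 mm above the bench; the point is its middle, 100 mm up. x is level and points the way the gate shuts, away from the robot within 17 degrees; z up. The -x side is clear. Shut, the tab is 45 mm short of the hopper's wall; the catch is 60 to 85 mm to its +y side.
- narrow_tab (a point): The same point (100 mm up, same axes) in the tab of the narrow hopper's gate: 26 mm wide, 8 mm thick, 63 to 125 mm above the bench. Same make and height, but this hopper is only 57 mm across. The two hoppers may stand either way round, left or right.

How it is judged:
By the outcome, as a careful person would: the job done as asked, in the order asked, and still so for the second after the job is handed in, with the robot touching nothing.
It also fails if it takes over 29 s, if anything falls off the work surface, if the arm or the gripper's body presses on something with over 40 N, if the wrist force passes 120 N, or if a joint passes its speed limit or range.

### The arm

A 6-joint arm with a two-finger parallel gripper is mounted at the origin on a cart in front of the work surface, level with it; the furniture and walls round the work are solid. World frame = base frame: x ahead of the robot, y to its left, z up, the work surface at z = 0. Lengths are in m, angles in rad, forces in N, time in s.
With the tool pointing down it reaches from about 0.35 to 0.875 m from the base axis. Payload 4.2 kg.
Tool frame: the origin (TCP) lies at the very end of the fingers, on their centre line; the grasp point (between the pads) lies manip.grip_point_offset behind it (manip.grip_point_offset is the distance from the TCP to the grasp point, in m); z points along the fingers, y is the line along which they close (so a half turn about z gives the same grasp; the last joint's range is limited). The gripper opens to 85 mm and grips with 20 to 120 N. Pads are 22 mm wide; open, the fingers measure 114 mm over their backs; the gripper's body (76 mm by 85 mm) begins 54 mm behind the grasp point. The pads swing forward as they close: fully open they stand 13 mm farther back than shut.
Start: joints at [1.545, 0.385, 0.008, 0, -1.194, -0.259], TCP at [0.176, 0.6, 0.231] pointing down, gripper open.
Joint ranges: [-3.14, 3.14], [-1.21, 2.06], [-1.07, 1.41], [-3.16, 2.05], [-2.99, -0.16], [-3.1, 3.1]. Speed limits (rad/s): [2.79, 2.79, 3.14, 3.14, 3.14, 3.14].

### API

Orientations are given as a 3x3 rotation matrix whose columns are the frame's x, y, z axes.
In Python, from cell import manip, grab_frame gives the robot as it stands.
- The arm moves only by the tool step_arm, never from a script. Its argument "targets" is a list of rows, each a list of 3 entries, a list of its own where there are three numbers: the shift along the tool's x, y, z in m, then the turn about the tool's z in degrees, then the closure, from 0 (fully open) to 1 (shut). A call has 1 to 20 rows; each row is the pose to reach, as a shift and turn from the pose commanded when the call began, along the tool's axes at that moment; what a row does not reach only later rows make up. A row lasts 1/10 s, in which the tool goes at most 50 mm and 8.59 degrees, less where a joint would pass 70% of its speed; a pose out of reach is approached as far as the arm can. A call with a gripper value outside its range is refused whole. The fingers move at their own pace and stop on an object; the grip force is fixed at half the most. Time passes only in rows, so rows that repeat a pose let the fingers close. It gives the time, the measured TCP pose, the force, the opening and the grip force at its end, in the units of the state.
- manip.get_obs(): the state, without advancing time (a new reading comes with each control period).
- grab_frame(name): name is "side" or "top"; returns a dict with "color" (420x560x3 uint8, red, green, blue), "depth" (420x560 float32, m along the optical axis (not along the pixel's ray), 0 where there is no reading), "vfov" (degrees; the focal length in pixels is half the picture's height over the tangent of half this angle, whatever the lens; pixels are square), "cx", "cy" (the principal point, pixels), "extrinsics" (4x4, takes a point from camera to world coordinates). Camera axes: x right, y down, z forward; pixel columns grow to the right and rows downward; lengths in m; the calibration is good to about 2 mm. A picture is of the moment at which its call begins.
- manip.hand_in(): hands the job in; it is judged then, once.
The state is a dict: "t": time; "joint_positions": joint angles; "qd": joint speeds; "joint_efforts": joint torques, N m; "ee_pos": TCP position; "orientation": TCP orientation; "wrist_force": force on the tool from outside, world axes, zero at the start; "moment": the same for the moment, N m; "opening": finger opening in m; "grasp_force": force on a finger pad.
Only numpy, scipy, OpenCV 4.12 (cv2) and the standard library are available. Lean on these libraries where they do the work, as an engineer would, in place of code of your own. Each camera call takes 0.05 s, during which the arm holds its last target. There are 200 camera calls.

## Working session

There is one attempt and no reset: what is moved stays moved. The work goes in short steps, Python scripts to look and compute and a tool call to move; the robot and the scene stay as the last step left them, time stands still between calls to the robot, and variables do not carry over. Pictures are saved under pics/ and viewed, at most 10 in all, crops included, and the job is handed in when it is done.

Besides the shell and the picture viewer there is one more tool, called after "Emit:" as name([rows], argument=value, ...), one row to a line, values as JSON. step_arm: Moves the arm, as the interface text tells. Its arguments: {"type":"object","properties":{"targets":{"type":"array"}},"required":["targets"]}

```bash
mkdir -p pics
cat > h.py <<'E'
import numpy as np,cv2
from cell import manip,grab_frame
def shot(n,tag):
    f=grab_frame(n); np.savez(f'pics/{tag}.npz',**f); cv2.imwrite(f'pics/{tag}.png',f['color'][:,:,::-1]); return f
def ld(tag): return dict(np.load(f'pics/{tag}.npz'))
def cloud(f):
    d=f['depth'];h,w=d.shape;F=h/2/np.tan(np.radians(float(f['vfov']))/2)
    v,u=np.mgrid[:h,:w]
    P=np.stack([(u-f['cx'])/F*d,(v-f['cy'])/F*d,d],-1)
    E=f['extrinsics'];W=P@E[:3,:3].T+E[:3,3];W[d==0]=np.nan;return W
E
python3 - <<'E'
from h import *
for n in('side','top'):
    f=shot(n,n+'0');print(n,f['vfov'],f['extrinsics'].round(3).tolist())
o=manip.get_obs();print(o['ee_pos'],o['orientation'],o['t'],manip.grip_point_offset,o['opening'])
E
```

```text
side 45.431454811866445 [[-0.915, -0.231, 0.329, 0.254], [-0.402, 0.505, -0.764, 0.617], [0.01, -0.832, -0.555, 0.603], [0.0, 0.0, 0.0, 1.0]]
top 46.677754486031304 [[0.004, -0.98, 0.198, 0.398], [-1.0, -0.005, -0.006, -0.11], [0.007, -0.198, -0.98, 0.917], [0.0, 0.0, 0.0, 1.0]]
[0.17542364 0.5993345  0.23033848] [[ 9.59686554e-01 -2.81072098e-01 -4.40287024e-04]
 [-2.81072420e-01 -9.59684670e-01 -1.90506048e-03]
 [ 1.12922638e-04  1.95201347e-03 -9.99998088e-01]] 0.1 0.0187 0.08535326874832262
```

View pics/side0.png

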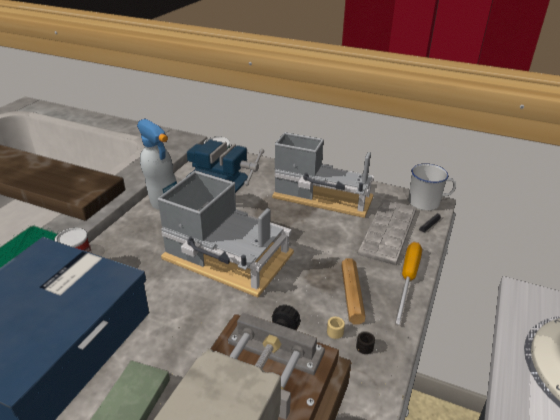

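View pics/top0.png

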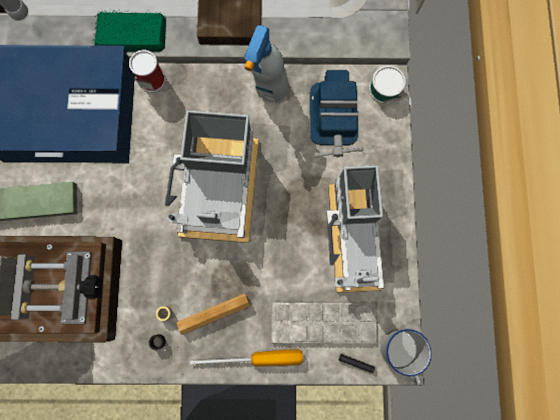

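The side view shows the wide hopper's tab at about (263,226) and the narrow one's at (366,168). The top view has the wide tab at about (210,214), with the catch at (170,185) to its left, and the narrow tab near (363,277). Next I'll enlarge the wide tab and measure it from depth in both views.

Run:
```python
from h import *
for tag,r in(('top0',(160,105,265,250)),('side0',(225,195,305,290))):
    f=ld(tag);W=cloud(f);x0,y0,x1,y1=r
    P=W[y0:y1,x0:x1].reshape(-1,3)
    for lo,hi in((.085,.119),(.121,.135)):
        m=(P[:,2]>lo)&(P[:,2]<hi)&(P[:,0]<(.47+.0 if 0 else 9))
        Q=P[m]
        print(tag,lo,len(Q))
    # tab: above .085, nearer robot than hopper
    vv,uu=np.nonzero((W[...,2]>.085)&(W[...,2]<.135)); k=(uu>x0)&(uu<x1)&(vv>y0)&(vv<y1)
    m=np.zeros(W.shape[:2],np.uint8);m[vv[k],uu[k]]=1
    n,l,s,c=cv2.connectedComponentsWithStats(m)
    for i in range(1,n):
        if s[i,4]>15:
            Q=W[l==i];print(s[i],Q.mean(0).round(4),Q.min(0).round(4),Q.max(0).round(4))
            if s[i,4]<1500:
                rr=cv2.minAreaRect(Q[:,:2].astype(np.float32)*1000);print(rr)
            else:
                rr=cv2.minAreaRect(Q[Q[:,2]>.115][:,:2].astype(np.float32)*1000);print('hop',rr)
    
f=ld('top0');a=cv2.resize(f['color'][100:245,155:265,::-1],None,fx=4,fy=4,interpolation=2)
b=cv2.resize(ld('side0')['color'][170:290,160:300,::-1],None,fx=2.5,fy=2.5,interpolation=2)
c=np.zeros((580,800,3),np.uint8);c[:580,:440]=a;c[:300,440:790]=b;cv2.imwrite('pics/c1.png',c)
```

```text
top0 0.085 1529
top0 0.121 759
[ 180  111   69   61 2188] [ 0.6807 -0.0029  0.1099] [ 0.6261 -0.0623  0.085 ] [0.7231 0.0521 0.1319]
hop ((675.5480346679688, -5.099185943603516), (109.10050964355469, 90.99272155761719), 85.3250503540039)
[196 213  22  10 158] [0.5388 0.0042 0.1164] [ 0.5351 -0.0107  0.0853] [0.5445 0.0216 0.1284]
((540.332275390625, 5.481197357177734), (32.56496810913086, 8.231430053710938), 85.08457946777344)
side0 0.085 317
side0 0.121 57
[226 196  10  14  96] [ 0.6305 -0.0386  0.0959] [ 0.6278 -0.0574  0.0859] [ 0.6326 -0.0239  0.1129]
((629.96826171875, -40.603973388671875), (33.41807174682617, 3.817934989929199), 85.2212142944336)
[258 208  12  29 263] [0.5402 0.0094 0.1075] [ 0.5368 -0.0107  0.0851] [0.547  0.0216 0.1264]
((540.9918212890625, 5.369856834411621), (32.144046783447266, 8.75027847290039), 82.36263275146484)
```

View pics/c1.png

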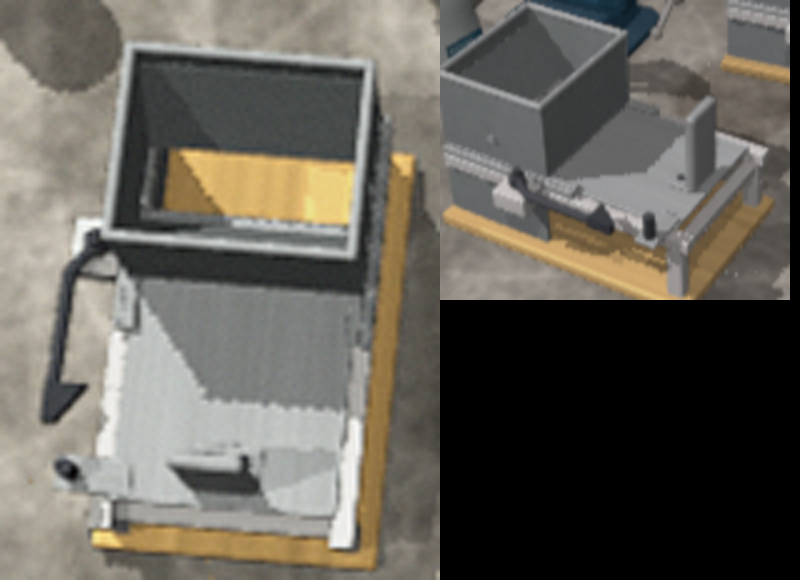

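The crop shows the wide tab at (215,470) standing free on its near side. The pin is at (68,468) and the catch hook is at (60,395). Both views agree on the tab: centre (0.5405, 0.0055), top about 0.126, 32 x 8 mm, shutting direction about -5°. That fits the given sizes. Now I'll compute the approach and check clearances along the path.

Run:
```python
from h import *
o=manip.get_obs();R=np.array(o['orientation']);p=o['ee_pos']
a=np.radians(-5);u=np.array([np.cos(a),np.sin(a),0]);t=np.array([.5405,.0055,.085])
for nm,g in(('pre hi',t-.045*u+[0,0,.14]),('pre lo',t-.045*u)): print(nm,g.round(4),(R.T@(g-p)).round(4))
print('turn', np.degrees(np.arctan2(R[1,0],R[0,0]))+5)
A=p[:2];B=(t-.045*u)[:2];d=(B-A);L=np.linalg.norm(d);d/=L
for tag in('top0','side0'):
    P=cloud(ld(tag)).reshape(-1,3);q=P[:,:2]-A;s=q@d;e=abs(q@[-d[1],d[0]])
    for k in np.arange(0,L+.05,.1):
        m=(s>k)&(s<k+.1)&(e<.09)
        if m.any():print(tag,k.round(1),np.nanmax(P[m,2]).round(3))
```

```text
pre hi [0.4957 0.0094 0.225 ] [0.4731 0.4761 0.0063]
pre lo [0.4957 0.0094 0.085 ] [0.4731 0.4758 0.1463]
turn -11.324220602209046
top0 0.0 -0.771
top0 0.2 0.062
top0 0.3 0.161
top0 0.4 0.129
top0 0.5 0.088
top0 0.6 0.128
top0 0.7 0.129
side0 0.3 0.168
side0 0.4 0.127
side0 0.5 0.086
side0 0.6 0.126
side0 0.7 0.128
```

Emit:
step_arm([
  [[0.034,0.034,0],-1,1],
  [[0.068,0.068,0],-2,1],
  [[0.102,0.102,0],-3,1],
  [[0.136,0.136,0],-4,1],
  [[0.17,0.17,0],-5,1],
  [[0.204,0.204,0],-6,1],
  [[0.238,0.238,0],-7,1],
  [[0.272,0.272,0],-8,1],
  [[0.306,0.306,0],-9,1],
  [[0.34,0.34,0],-10,1],
  [[0.374,0.374,0],-11,1],
  [[0.408,0.41,0],-11.3,1],
  [[0.442,0.445,0.003],-11.3,1],
  [[0.473,0.476,0.006],-11.3,1],
  [[0.473,0.476,0.006],-11.3,1],
  [[0.473,0.476,0.006],-11.3,1],
  [[0.473,0.476,0.006],-11.3,1],
])

```text
t: 1.8
ee_pos: [0.4954, 0.0105, 0.2251]
orientation: [[0.996, -0.087, -0.001], [-0.087, -0.996, 0.0], [-0.001, 0.0, -1.0]]
wrist_force: [0.5, -0.2, -0.4]
opening: -0.0001
grasp_force: 0.0
```

Emit:
step_arm([
  [[0,0.001,0.035],0,1],
  [[0,0.001,0.07],0,1],
  [[0,0.001,0.105],0,1],
  [[0,0.001,0.13],0,1],
  [[0,0.001,0.139],0,1],
  [[0,0.001,0.139],0,1],
])

```text
t: 2.4
ee_pos: [0.495, 0.0099, 0.0857]
orientation: [[0.996, -0.085, -0.002], [-0.085, -0.996, -0.001], [-0.002, 0.001, -1.0]]
wrist_force: [1.0, 0.6, 0.1]
opening: -0.0003
grasp_force: 0.0
```

Run:
```python
from h import *
a=shot('side','s1')['color'][170:290,160:320,::-1];b=shot('top','t1')['color'][100:260,155:275,::-1]
c=np.zeros((560,800,3),np.uint8);c[:300,:400]=cv2.resize(a,None,fx=2.5,fy=2.5);c[:480,420:780]=cv2.resize(b,None,fx=3,fy=3);cv2.imwrite('pics/c2.png',c);o=manip.get_obs();print(o['ee_pos'],o['wrist_force'])
```

```text
[0.49662647 0.00998303 0.08757248] [-0.3477416  -0.15109488  0.60406103]
```

View pics/c2.png

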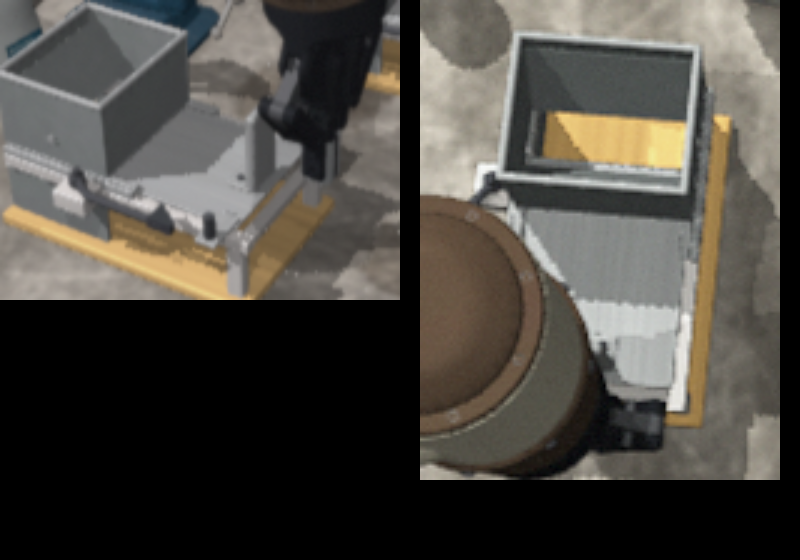

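The side crop shows the closed fingers (315,165) standing just behind the tab (260,150), with nothing touching. The top crop shows them at (635,425), in line behind the tab. Now I'll push along tool x.

Emit:
step_arm([
  [[0.01,0,0],0,1],
  [[0.02,0,0],0,1],
  [[0.026,0,0],0,1],
  [[0.03,0,0],0,1],
  [[0.034,0,0],0,1],
  [[0.038,0,0],0,1],
  [[0.042,0,0],0,1],
  [[0.046,0,0],0,1],
  [[0.05,0,0],0,1],
  [[0.05,0,0],0,1],
])

```text
t: 3.5
ee_pos: [0.5448, 0.0047, 0.0863]
orientation: [[0.996, -0.088, -0.002], [-0.088, -0.996, -0.0], [-0.002, 0.0, -1.0]]
wrist_force: [-3.3, 1.5, 3.1]
opening: -0.0003
grasp_force: 2.1
```

Emit:
step_arm([
  [[0.004,0,0],0,1],
  [[0.008,0,0],0,1],
  [[0.012,0,0],0,1],
  [[0.016,0,0],0,1],
  [[0.016,0,0],0,1],
])

```text
t: 4.0
ee_pos: [0.5595, 0.0034, 0.0863]
orientation: [[0.996, -0.088, -0.004], [-0.088, -0.996, -0.0], [-0.004, 0.001, -1.0]]
wrist_force: [-6.9, 3.6, 6.1]
opening: -0.0001
grasp_force: 3.7
```

Run:
```python
from h import *
a=shot('side','s2')['color'][170:290,160:320,::-1];cv2.imwrite('pics/c3.png',cv2.resize(a,None,fx=4.5,fy=4.5,interpolation=2))
```

```text
(no output)
```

View pics/c3.png

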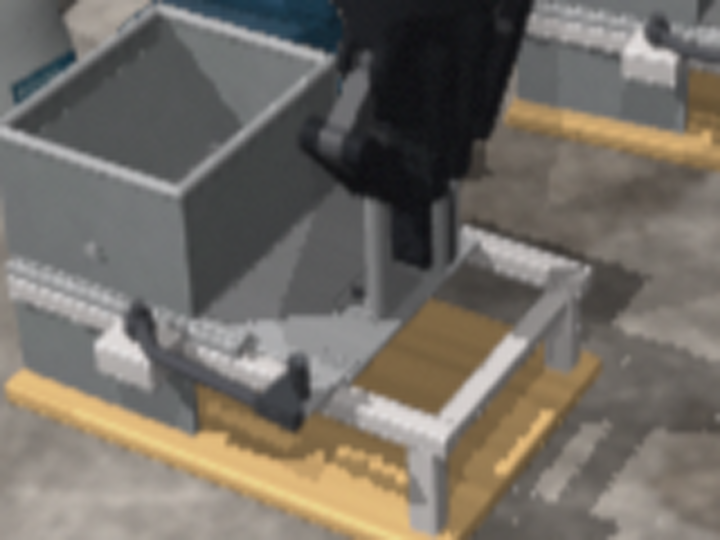

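The pin (297,375) is now riding on the hook tip (290,400) and the catch is pushed aside. I'll keep pushing in small steps to the end stop.

Emit:
step_arm([
  [[0.003,0,0],0,1],
  [[0.006,0,0],0,1],
  [[0.009,0,0],0,1],
  [[0.012,0,0],0,1],
  [[0.012,0,0],0,1],
])

```text
t: 4.55
ee_pos: [0.5727, 0.0025, 0.0863]
orientation: [[0.996, -0.087, -0.001], [-0.087, -0.996, 0.0], [-0.001, -0.0, -1.0]]
wrist_force: [-4.8, 2.6, 3.0]
opening: -0.0
grasp_force: 2.5
```

Emit:
step_arm([
  [[0.002,0,0],0,1],
  [[0.004,0,0],0,1],
  [[0.004,0,0],0,1],
])

```text
t: 4.85
ee_pos: [0.5738, 0.0022, 0.0862]
orientation: [[0.996, -0.088, -0.007], [-0.088, -0.996, -0.0], [-0.007, 0.001, -1.0]]
wrist_force: [-11.1, 6.3, 9.7]
opening: -0.0001
grasp_force: 6.1
```

Run:
```python
from h import *
a=shot('side','s3')['color'][170:290,160:320,::-1];cv2.imwrite('pics/c4.png',cv2.resize(a,None,fx=4.5,fy=4.5,interpolation=2))
```

```text
(no output)
```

View pics/c4.png

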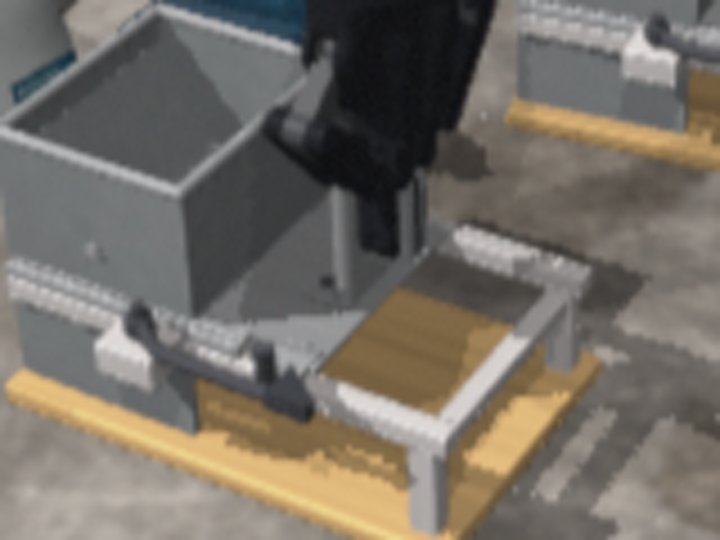

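The pin (262,360) now sits behind the hook (300,395) and the force is rising, so the gate is at or near its stop. I'll press a little more to confirm, then back off.

Emit:
step_arm([
  [[0.002,0,0],0,1],
  [[0.004,0,0],0,1],
  [[0.004,0,0],0,1],
])

```text
t: 5.2
ee_pos: [0.5738, 0.0021, 0.0862]
orientation: [[0.996, -0.088, -0.016], [-0.088, -0.996, -0.0], [-0.016, 0.002, -1.0]]
wrist_force: [-21.5, 10.0, 18.4]
opening: 0.0002
grasp_force: 10.8
```

The TCP didn't advance while the force rose to about 30 N, so the gate is hard against the stop. Now I'll back off and raise.

Emit:
step_arm([
  [[-0.005,0,0],0,1],
  [[-0.015,0,0],0,1],
  [[-0.035,0,0],0,1],
  [[-0.055,0,0],0,1],
  [[-0.075,0,0],0,1],
  [[-0.075,0,-0.04],0,1],
  [[-0.075,0,-0.08],0,1],
  [[-0.085,0,-0.12],0,1],
  [[-0.12,0,-0.14],0,1],
  [[-0.12,0,-0.14],0,1],
])

```text
t: 6.2
ee_pos: [0.4611, 0.0121, 0.2298]
orientation: [[0.996, -0.087, 0.008], [-0.087, -0.996, 0.003], [0.007, -0.003, -1.0]]
wrist_force: [-0.1, 1.0, 0.1]
opening: -0.0
grasp_force: 0.0
```

Run:
```python
from h import *
f=shot('side','s4')['color']
c=np.zeros((560,800,3),np.uint8);c[:480,:640]=cv2.resize(f[170:290,160:320,::-1],(640,480),interpolation=2);cv2.imwrite('pics/c5.png',c[:480,:640])
W0=cloud(ld('side0'));W=cloud(ld('s4'))
for r in((340,140,380,215),):
    x0,y0,x1,y1=r;d=abs(W-W0)[y0:y1,x0:x1].max(-1);print('narrow change',np.nanmedian(d),np.nanpercentile(d,90))
P=W[190:290,225:305].reshape(-1,3);Q=P[(P[:,2]>.085)&(P[:,2]<.135)&(P[:,0]<.615)];print(len(Q),Q.mean(0))
o=manip.get_obs();print(o['t'],o['ee_pos'],o['wrist_force'])
```

```text
narrow change 0.0016857518925041948 0.004175621061923796
269 [0.58745105 0.0050511  0.1076684 ]
6.25 [0.46172591 0.01210167 0.22813135] [ 0.75210026 -0.45494632  0.07177431]
```

View pics/c5.png

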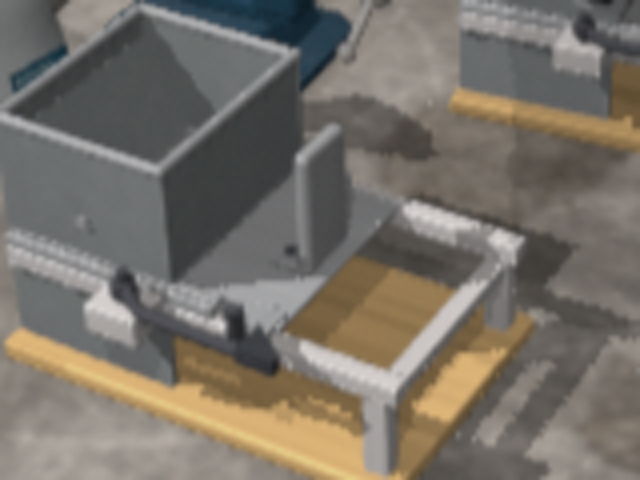

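The gate is shut: the tab stands at x ≈ 0.587, and the pin (235,320) is behind the hook (265,352). The robot is clear and the narrow hopper is unchanged.

```bash
python3 -c "
from cell import manip;print(manip.hand_in())"
```

```text
the job is handed in; nothing more can be done
None
```

The wide hopper's gate is shut against its end stop with the catch in behind the pin, the arm is clear, and the narrow gate was left untouched; the job was handed in at about 6.3 s.

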